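# Point out the polishing sequence to the apprentice

## Task

Show the apprentice what to use for polishing, in order, among the six loose things laid out on the open middle of the bench (not the similar things on the back ledge or at the far right end): point at the yellow-tan card tray of polishing wheels, then at the brown polishing bar, then at the dark red polishing bar, each time holding the fingertips about 3 cm above the middle of the thing, still, for two seconds, and finish still pointing at the red bar. Touch and move nothing (the lamp hangs low over the back right), and travel with the hand raised well clear so that you do not dip down over the white dish, the green wax block or the wooden block.

Things in the scene. Friction and masses are not known exactly. Their poses are not given: they have to be found in the camera images.
- wheel_tray_top (a point): low open tray of yellow-tan card, 62 x 86 mm and 18 mm high, holding small dark red, grey and purple polishing wheels; the point is the centre of its plan, 18 mm above the bench (the rim and the wheels' tops); x along its short side, y along its long side, z up. Loose, on the bench
- brown_bar_top (a point): brown bar of polishing compound with a white paper wrapper on one end, 102 mm (x) by 40 mm (y), 33 mm high; the point is the centre of its top face, 33 mm above the bench; z up. Loose, on the bench
- red_bar_top (a point): dark red bar of polishing compound with a white paper wrapper on one end, 108 mm (x) by 35 mm (y), 32 mm high; the point is the centre of its top face, 32 mm above the bench; z up. Loose, on the bench
- white_dish_top (a point): bystander: small white open dish with dark and purple scraps, 55 x 70 mm, rim 22 mm high, scraps up to 34 mm; the point is the centre of its plan at rim height, 22 mm above the bench
- green_wax_top (a point): bystander: dark green block of carving wax, 37 x 53 x 24 mm high; the point is the centre of its top face, 24 mm above the bench
- wood_block_top (a point): bystander: plain brown hardwood block without a wrapper, 45 x 105 x 24 mm high; the point is the centre of its top face, 24 mm above the bench
Mind the look-alikes: they are no part of the job. What is shaped like the part that bears red_bar_top but orange is not meant. Leave any pink look-alike of the part that bears wheel_tray_top alone.

How it is judged:
By the outcome, as a careful person would: the job done as asked, in the order asked, and still so for the second after the job is handed in, with the robot touching nothing.
It also fails if it takes over 54 s, if anything falls off the work surface, if the arm or the gripper's body presses on something with over 40 N, if the wrist force passes 120 N, or if a joint passes its speed limit or range.

## Robot

A 6-joint arm with a two-finger parallel gripper is mounted at the origin on a cart in front of the work surface, level with it; the furniture and walls round the work are solid. World frame = base frame: x ahead of the robot, y to its left, z up, the work surface at z = 0. Lengths are in mm, angles in rad, forces in N, time in s.
With the tool pointing down it reaches from about 275 to 825 mm from the base axis. Payload 5.2 kg.
Tool frame: the origin (TCP) lies on the centre line of the jaws, within the pads' length; the fingertips stand 25 mm ahead of it and the grasp point (between the pads) lies 6 mm ahead of it (tip_extent is the z of the fingertips in the tool frame, in mm); z points along the fingers, y is the line along which they close (so a half turn about z gives the same grasp; the last joint's range is limited). The gripper opens to 93 mm and grips with 3 to 60 N. Pads are 15 mm wide; open, the fingers measure 128 mm over their backs; the gripper's body (75 mm by 188 mm) begins 65 mm behind the grasp point.
Start: joints at [1.106, 0.259, 1.535, -0, 1.348, -0.203], TCP at [142.328, 531.27, 243.653] pointing down, gripper open.
Joint ranges: [-3.14, 3.14], [-0.91, 2.08], [0.19, 2.58], [-1.22, 4.36], [0.22, 2.71], [-3.12, 3.12]. Speed limits (rad/s): [2.57, 2.57, 3.14, 3.14, 3.14, 3.14].

## Interface

Orientations are given as a unit quaternion [x, y, z, w].
In Python, from station import * gives the robot as it stands.
- The arm moves only by the tool send_rows, never from a script. Its arguments are lists of equal length, an entry for each row: "angular": the turn, a rotation vector about the tool's x, y, z in degrees, a list of three; "travel": the shift along the tool's x, y, z in cm, a list of three; "jaw": the opening in per cent of the stroke, from 0 (shut) to 100 (fully open). A call has 1 to 12 rows; each row is the pose to reach, as a shift and turn from the pose commanded when the call began, along the tool's axes at that moment; what a row does not reach only later rows make up. A row lasts 1/8 s, in which the tool goes at most 62.5 mm and 10.7 degrees, less where a joint would pass 70% of its speed; a pose out of reach is approached as far as the arm can. A call with a gripper value outside its range is refused whole. The fingers move at their own pace and stop on an object; "force" is the grip in N (left out, the last holds). Time passes only in rows, so rows that repeat a pose let the fingers close. It gives the time, the measured TCP pose, the force, the opening and the grip force at its end, in the units of the state.
- get_state(): the state, without advancing time (a new reading comes with each control period).
- snapshot(name): name is "scene" or "top" or "wrist"; returns a dict with "frame" (480x640x3 uint8, blue, green, red), "fx", "fy", "cx", "cy" (pixels), "dist_coeffs" ([k1, k2, p1, p2, k3] as OpenCV has them; the pictures are not rectified), "origin" and "orientation" of the camera in the world; the wrist camera has in their place "hand_eye" (4x4, takes a point from camera to tool coordinates, whose origin is the TCP and whose axes are the flange's). Camera axes: x right, y down, z forward; pixel columns grow to the right and rows downward; lengths in mm; the calibration is good to about 2 mm. A picture is of the moment at which its call begins: read the wrist's pose just before it. There is no depth.
- finish_job(): hands the job in; it is judged then, once.
The state is a dict: "t": time; "joint_pos": joint angles; "dq": joint speeds; "effort": joint torques, N m; "position": TCP position; "tcp_rot": TCP orientation; "contact_force": force on the tool from outside, world axes, zero at the start; "wrist_torque": the same for the moment, N m; "grip_width": finger opening in mm; "gripper_force": force on a finger pad.
Only numpy, scipy, OpenCV 4.12 (cv2) and the standard library are available. Lean on these libraries where they do the work, as an engineer would, in place of code of your own. Each camera call takes 0.05 s, during which the arm holds its last target. There are 200 camera calls.

## Working session

There is one attempt and no reset: what is moved stays moved. The work goes in short steps, Python scripts to look and compute and a tool call to move; the robot and the scene stay as the last step left them, time stands still between calls to the robot, and variables do not carry over. Pictures are saved under pics/ and viewed, at most 10 in all, crops included, and the job is handed in when it is done.

Besides the shell and the picture viewer there is one more tool, called after "Request:" as a command line: name --argument value ..., lists and objects as JSON in quotes. send_rows: Moves the arm, as the interface text tells. Its arguments: {"type":"object","properties":{"angular":{"type":"array"},"travel":{"type":"array"},"jaw":{"type":"array"},"force":{"type":"number"}},"required":["angular","travel","jaw"]}

```bash
mkdir -p pics
python3 - <<'E'
from station import *
import cv2,json
print(get_state())
for n in("top","scene"):
    s=snapshot(n);cv2.imwrite(f"pics/{n}1.png",s.pop("frame"));print(n,s)
E
```

```text
{'t': 0.0, 'joint_pos': array([ 1.10617517e+00,  2.59316046e-01,  1.53606249e+00,  5.10918270e-06,
        1.34800409e+00, -2.02788847e-01]), 'dq': array([ 0.00079305,  0.00011458, -0.00028361, -0.00019661, -0.00046493,
        0.00030667]), 'effort': array([ 7.05229268e-04, -4.37303889e+01, -2.84007579e+01,  7.20596546e-02,
        4.10246139e-02, -1.23218820e-04]), 'position': array([142.11059129, 530.80954969, 242.84044413]), 'tcp_rot': array([ 1.30543023e-01,  9.91442241e-01, -8.44799729e-04, -2.95502962e-04]), 'contact_force': array([-1.02134591,  0.07570726, -0.86605344]), 'wrist_torque': array([-0.01048765, -0.00346533,  0.02554314]), 'gripper_force': 0.0, 'grip_width': 92.69733277870606}
top {'fx': 594.0246577442787, 'fy': 594.0246577442787, 'cx': 321.5498297395796, 'cy': 240.4611617327052, 'dist_coeffs': array([0.0259612, 0.       , 0.       , 0.       , 0.       ]), 'origin': array([ 308.73484633,  -28.25251771, 1197.18346013]), 'orientation': array([-0.70434974,  0.70557653, -0.05844243,  0.05135843])}
scene {'fx': 498.1940217381347, 'fy': 498.1940217381347, 'cx': 323.065949980372, 'cy': 242.8986403279647, 'dist_coeffs': array([-0.08350117,  0.        ,  0.        ,  0.        ,  0.        ]), 'origin': array([-282.34696013, -657.24888599,  528.52254967]), 'orientation': array([ 0.76621042, -0.34921476,  0.23638817, -0.48486212])}
```

View pics/top1.png

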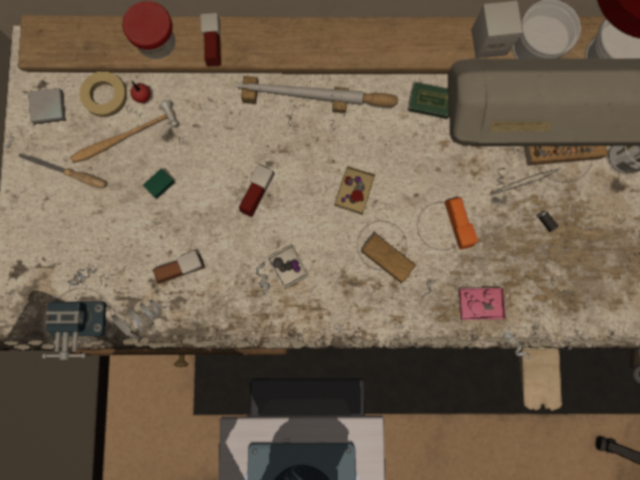

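View pics/scene1.png

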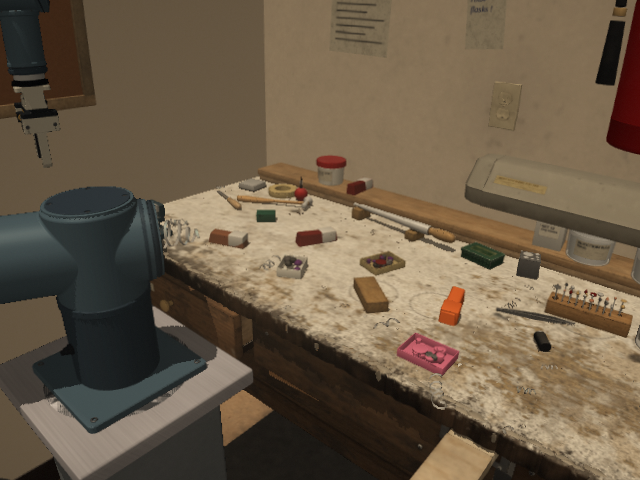

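The top view shows the tray at about (355,190), the brown bar at (178,267) with its wrapper on the right, and the red bar at (257,190) with its wrapper at the upper right. The bystanders are the green wax (159,183), the dish (287,265) and the wood block (388,257). The scene view agrees: tray (382,263), brown bar (228,238), red bar (316,238).

```bash
cat > h.py <<'E'
from station import *
import cv2,numpy as np
from scipy.spatial.transform import Rotation as R
def K(s): return np.array([[s["fx"],0,s["cx"]],[0,s["fy"],s["cy"]],[0,0,1]])
def ray(s,uv,z,o=None,q=None):
    p=cv2.undistortPoints(np.array(uv,float).reshape(-1,1,2),K(s),s["dist_coeffs"])[:,0]
    M=R.from_quat(s["orientation"]).as_matrix();d=np.c_[p,np.ones(len(p))]@M.T
    o=np.array(s["origin"]);return o+d*((z-o[2])/d[:,2])[:,None]
def proj(s,P):
    M=R.from_quat(s["orientation"]).as_matrix()
    c=(np.atleast_2d(P)-s["origin"])@M
    return cv2.projectPoints(c,np.zeros(3),np.zeros(3),K(s),s["dist_coeffs"])[0][:,0]
E
python3 - <<'E'
from h import *
t=snapshot("top");s=snapshot("scene")
T={"tray":((355,190),18),"brown":((178.5,267),33),"red":((257,190),32),"dish":((287,265),22),"green":((159,183),24),"wood":((388,257),24)}
print("tcp",proj(t,get_state()["position"]),proj(s,get_state()["position"]))
for n,(uv,z) in T.items():
    P=ray(t,[uv],z)[0];print(n,P.round(),np.hypot(*P[:2]).round(),"scene px",proj(s,P).round(1))
c=[cv2.resize(t["frame"][y-40:y+40,x-40:x+40],None,fx=5,fy=5,interpolation=cv2.INTER_CUBIC)[:,:] for x,y in((355,190),(178,267),(257,190))]
c=[cv2.resize(i,(266,266)) for i in c]
sc=[cv2.resize(s["frame"][y-35:y+35,x-35:x+35],(266,266),interpolation=cv2.INTER_CUBIC) for x,y in((382,263),(228,238),(316,238))]
cv2.imwrite("pics/c1.png",np.vstack([np.hstack(c),np.hstack(sc)]))
E
```

```text
tcp [[-53.79683326 447.08046715]] [[ 42.53572346 150.86613594]]
tray [ 597. -109.   18.] 607.0 scene px [[381.9 259.2]]
brown [439. 241.  33.] 500.0 scene px [[228.9 231.9]]
red [594.  89.  32.] 601.0 scene px [[316.1 230.7]]
dish [444.  29.  22.] 444.0 scene px [[292.6 261.6]]
green [610. 288.  24.] 675.0 scene px [[265.8 212.3]]
wood [ 459. -173.   24.] 490.0 scene px [[370.  288.6]]
```

View pics/c1.png

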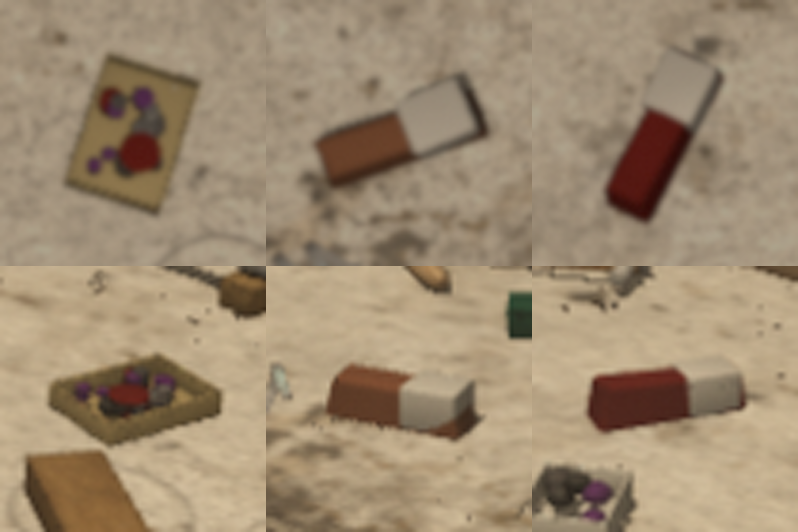

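The crops show the tray centre at top-view pixel (354.9,189.9), the brown bar's top centre at (177.4,267.3) and the red bar's at (256.1,190.6). All agree with the scene view to about 2 px. Next I'll locate the lamp's near corner and work out the first move.

```bash
cat >> h.py <<'E'
def plan(X,Y,Z,yaw=None):
    st=get_state();M=R.from_quat(st["tcp_rot"])
    d=M.inv().apply(np.array([X,Y,Z])-st["position"])/10
    out=[d.round(2)]
    if yaw is not None: # desired tool-y heading, pointing straight down
        c,s=np.cos(yaw),np.sin(yaw)
        W=R.from_matrix(np.array([[-s*-1*-1,c,0],[c,s,0],[0,0,-1]]).T)
        out.append(np.degrees((M.inv()*W).as_rotvec()).round(1))
    return out
E
python3 - <<'E'
from h import *
t=snapshot("top");s=snapshot("scene")
for n,uv,z in(("tray",(354.9,189.9),18),("brown",(177.4,267.3),33),("red",(256.1,190.6),32)):print(n,ray(t,[uv],z)[0].round(1))
for z in(100,150,200,250,300,350,400):
    P=ray(t,[(452,143)],z)[0];print(z,P.round(),proj(s,P).round())
q=np.pi/2
print(plan(300,400,250,q),plan(450,0,250,q),plan(597,-109,250,q))
E
```

```text
tray [ 597.7 -108.5   18. ]
brown [438.1 242.8  33. ]
red [592.8  91.   32. ]
100 [ 670. -290.  100.] [[474. 240.]]
150 [ 653. -278.  150.] [[469. 219.]]
200 [ 637. -266.  200.] [[463. 196.]]
250 [ 620. -255.  250.] [[458. 173.]]
300 [ 604. -243.  300.] [[452. 149.]]
350 [ 588. -231.  350.] [[445. 123.]]
400 [ 571. -219.  400.] [[438.  96.]]
[array([-18.63,  -8.58,  -0.66]), array([ -0.,  -0., -15.])] [array([-43.47, -43.34,  -0.64]), array([ -0.,  -0., -15.])] [array([-60.49, -50.06,  -0.64]), array([ -0.,  -0., -15.])]
```

Request:
send_rows --angular '[[0, 0, 1], [0, 0, 2], [0, 0, 5], [0, 0, 9], [0, 0, 14], [0, 0, 19], [0, 0, 24], [0, 0, 29], [0, 0, 35], [0, 0, 39], [0, 0, 43], [0, 0, 45]]' --travel '[[-0.6, -0.5, 0], [-1.8, -1.5, 0], [-4.2, -3.5, 0], [-7.3, -6, 0], [-10.9, -9, 0], [-15, -12.5, 0], [-19.4, -16, 0], [-23.6, -19.5, 0], [-27.8, -23, 0], [-31.5, -26, 0], [-34.5, -28.5, 0], [-36.3, -30, 0]]' --jaw '[0, 0, 0, 0, 0, 0, 0, 0, 0, 0, 0, 0]' --force 10

```text
t: 1.8
position: [416.0, 145.0, 243.8]
tcp_rot: [0.502, 0.865, -0.0, 0.0]
contact_force: [0.4, -0.3, -0.1]
grip_width: 0.5
gripper_force: 0.0
```

Run:
```python
from h import *
st=get_state();print(st["t"],st["position"],st["grip_width"],st["joint_pos"].round(2),plan(597.7,-108.5,200,0),plan(597.7,-108.5,73,0))
```

```text
1.8 [415.97038037 144.95097041 243.75953608] 0.5017502847887787 [ 0.08  0.06  1.78 -0.    1.31 -0.44] [array([-31.02,   3.21,   4.4 ]), array([ 0. ,  0. , 29.7])] [array([-31.01,   3.21,  17.1 ]), array([ 0. ,  0. , 29.7])]
```

Request:
send_rows --angular '[[0, 0, 2], [0, 0, 5], [0, 0, 10], [0, 0, 15], [0, 0, 20], [0, 0, 24], [0, 0, 27], [0, 0, 29], [0, 0, 30], [0, 0, 30], [0, 0, 30], [0, 0, 30]]' --travel '[[-1.5, 0.2, 0], [-5, 0.5, 0], [-10, 1, 0], [-15, 1.6, 0], [-20, 2.1, 0], [-24.5, 2.5, 0], [-28, 2.9, 1], [-30, 3.1, 2], [-31, 3.2, 3], [-31, 3.2, 4], [-31, 3.2, 4.4], [-31, 3.2, 4.4]]' --jaw '[0, 0, 0, 0, 0, 0, 0, 0, 0, 0, 0, 0]'

```text
t: 3.3
position: [597.5, -103.9, 199.6]
tcp_rot: [0.707, 0.708, -0.0, -0.0]
contact_force: [-0.4, -0.4, -0.5]
grip_width: 0.5
gripper_force: 0.0
```

```bash
cat >> h.py <<'E'
def wrist(name=None):
    st=get_state();w=snapshot("wrist")
    T=np.eye(4);T[:3,:3]=R.from_quat(st["tcp_rot"]).as_matrix();T[:3,3]=st["position"]
    C=T@np.array(w["hand_eye"]);w["origin"]=C[:3,3];w["orientation"]=R.from_matrix(C[:3,:3]).as_quat()
    if name:cv2.imwrite(name,w["frame"])
    return st,w
E
python3 - <<'E'
from h import *
st,w=wrist("pics/w1.png");print(st["t"],st["position"],proj(w,[[597.7,-108.5,18]]),plan(597.7,-108.5,73,0))
E
```

```text
3.3 [ 597.54134037 -103.93687038  199.58882976] [[312.04944396 231.11320824]] [array([-0.43, -0.02, 12.7 ]), array([0. , 0. , 0.1])]
```

View pics/w1.png

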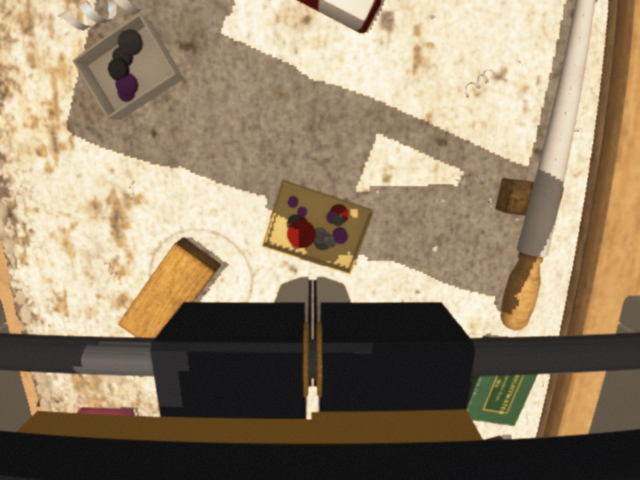

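The wrist view shows the tray with corners (285,180), (372,208), (350,271) and (264,245), so its centre is near (318,226). Part of the red bar is at the top, at (345,10).

Run:
```python
from h import *
st,w=wrist();P=ray(w,[(285,180),(372,208),(350,271),(264,245)],18);print(P.round(1),P.mean(0),np.linalg.norm(np.diff(P,axis=0),axis=1))
m=(P.mean(0)+[597.7,-108.5,18])/2;print(m,st["position"],plan(m[0],m[1],73))
```

```text
[[ 574.9  -63.8   18. ]
 [ 650.6  -88.1   18. ]
 [ 632.8 -146.3   18. ]
 [ 555.  -121.7   18. ]] [ 603.32542223 -104.98715159   18.        ] [79.53446893 60.88169932 81.61146126]
[ 600.51271112 -106.7435758    18.        ] [ 597.83088769 -104.1841065   199.99144209] [array([-0.24,  0.24, 12.73])]
```

Request:
send_rows --angular '[[0, 0, 0], [0, 0, 0], [0, 0, 0], [0, 0, 0], [0, 0, 0], [0, 0, 0], [0, 0, 0], [0, 0, 0], [0, 0, 0], [0, 0, 0], [0, 0, 0], [0, 0, 0]]' --travel '[[-0.2, 0.2, 0.5], [-0.2, 0.2, 2], [-0.2, 0.2, 4], [-0.2, 0.2, 6.5], [-0.2, 0.2, 9], [-0.2, 0.2, 11], [-0.2, 0.2, 12.2], [-0.2, 0.2, 12.7], [-0.2, 0.2, 12.7], [-0.2, 0.2, 12.7], [-0.2, 0.2, 12.7], [-0.2, 0.2, 12.7]]' --jaw '[0, 0, 0, 0, 0, 0, 0, 0, 0, 0, 0, 0]'

```text
t: 4.9
position: [600.3, -107.0, 73.1]
tcp_rot: [0.707, 0.707, 0.0, 0.0]
contact_force: [0.0, 0.6, -0.3]
grip_width: 0.7
gripper_force: 0.0
```

Run:
```python
from h import *
st,w=wrist("pics/w2.png");print(st["t"],st["position"],proj(w,[[600.5,-106.7,18]]))
```

```text
4.9 [ 600.26260642 -107.02046532   73.1318421 ] [[311.84844113 274.23877186]]
```

View pics/w2.png

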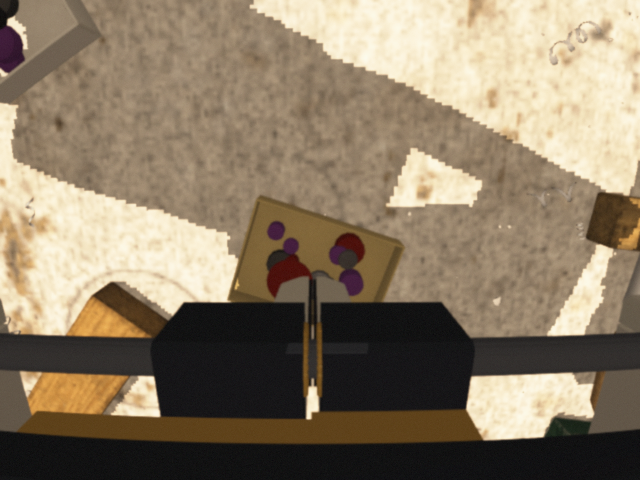

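The tips are over the tray's middle: the image gives about (316,270) against the aim of (312,274), within 2–3 mm. I'll hold here.

Request:
send_rows --angular '[[0, 0, 0], [0, 0, 0], [0, 0, 0], [0, 0, 0], [0, 0, 0], [0, 0, 0], [0, 0, 0], [0, 0, 0], [0, 0, 0], [0, 0, 0], [0, 0, 0], [0, 0, 0]]' --travel '[[0, 0, 0], [0, 0, 0], [0, 0, 0], [0, 0, 0], [0, 0, 0], [0, 0, 0], [0, 0, 0], [0, 0, 0], [0, 0, 0], [0, 0, 0], [0, 0, 0], [0, 0, 0]]' --jaw '[0, 0, 0, 0, 0, 0, 0, 0, 0, 0, 0, 0]'

```text
t: 6.45
position: [600.0, -106.9, 72.7]
tcp_rot: [0.707, 0.707, 0.0, 0.0]
contact_force: [0.1, 0.4, -0.4]
grip_width: 0.6
gripper_force: 0.0
```

Request:
send_rows --angular '[[0, 0, 0], [0, 0, 0], [0, 0, 0], [0, 0, 0], [0, 0, 0], [0, 0, 0], [0, 0, 0], [0, 0, 0], [0, 0, 0], [0, 0, 0], [0, 0, 0], [0, 0, 0]]' --travel '[[0, 0, 0], [0, 0, 0], [0, 0, 0], [0, 0, 0], [0, 0, 0], [0, 0, 0], [0, 0, 0], [0, 0, 0], [0, 0, 0], [0, 0, 0], [0, 0, 0], [0, 0, 0]]' --jaw '[0, 0, 0, 0, 0, 0, 0, 0, 0, 0, 0, 0]'

```text
t: 7.95
position: [600.0, -107.0, 72.7]
tcp_rot: [0.707, 0.707, -0.0, 0.0]
contact_force: [-0.1, 0.4, -0.6]
grip_width: 0.2
gripper_force: 0.0
```

Request:
send_rows --angular '[[0, 0, 0], [0, 0, 0], [0, 0, 0], [0, 0, 0], [0, 0, 0], [0, 0, 0], [0, 0, 0], [0, 0, 0], [0, 0, 0], [0, 0, 0], [0, 0, 0], [0, 0, 0]]' --travel '[[0, 0, -1], [0, 0, -3], [0, 0, -6], [0, 0, -10], [0, 0, -14], [1, -0.5, -16], [3, -1.4, -17], [7, -3.2, -17], [11.5, -5.3, -17], [16, -7.4, -17], [20, -9.3, -17], [23, -10.6, -17]]' --jaw '[0, 0, 0, 0, 0, 0, 0, 0, 0, 0, 0, 0]'

```text
t: 9.45
position: [491.7, 125.4, 242.3]
tcp_rot: [0.707, 0.708, -0.0, -0.001]
contact_force: [0.5, -0.4, 0.5]
grip_width: 0.3
gripper_force: 0.0
```

Run:
```python
from h import *
st=get_state();print(st["t"],st["position"],st["joint_pos"].round(2),plan(438.1,242.8,200))
```

```text
9.45 [491.69277789 125.42814195 242.29721224] [0.03 0.18 1.64 0.   1.32 0.03] [array([11.74, -5.34,  4.24])]
```

Request:
send_rows --angular '[[0, 0, 0], [0, 0, 0], [0, 0, 0], [0, 0, 0], [0, 0, 0], [0, 0, 0], [0, 0, 0], [0, 0, 0]]' --travel '[[2, -0.9, 0], [5, -2.3, 0], [8.5, -3.9, 0], [10.8, -4.9, 0], [11.7, -5.4, 1], [11.7, -5.4, 3], [11.7, -5.4, 4.2], [11.7, -5.4, 4.2]]' --jaw '[0, 0, 0, 0, 0, 0, 0, 0]'

```text
t: 10.45
position: [439.2, 239.5, 199.3]
tcp_rot: [0.707, 0.707, -0.001, -0.001]
contact_force: [0.6, 0.4, -0.7]
grip_width: 0.7
gripper_force: 0.0
```

Run:
```python
from h import *
st,w=wrist("pics/w3.png");print(st["t"],st["position"],proj(w,[[438.1,242.8,33]]))
```

```text
10.45 [439.1998096  239.46994886 199.29503483] [[310.99339929 225.85301362]]
```

View pics/w3.png

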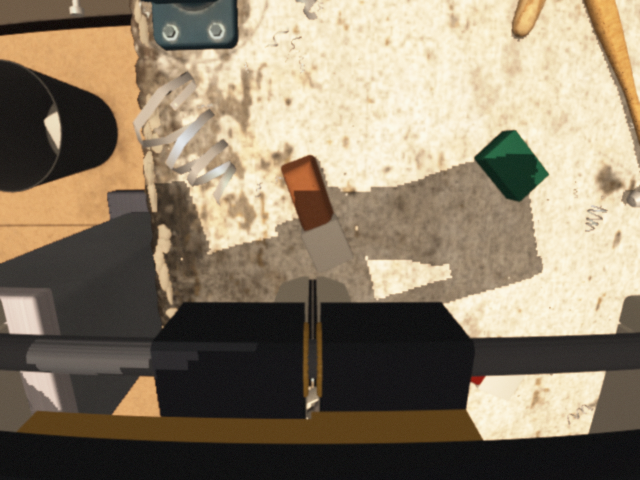

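The wrist view shows the brown bar's top face with corners near (283,167), (313,156), (351,264) and (316,276), so its centre is near (316,216).

Run:
```python
from h import *
st,w=wrist();P=ray(w,[(283,167),(313,156),(351,264),(316,276)],33);print(P.round(1),P.mean(0),np.linalg.norm(np.diff(P,axis=0),axis=1))
m=(P.mean(0)+[438.1,242.8,33])/2;print(w["origin"],m,st["position"],plan(m[0],m[1],88))
```

```text
[[416.4 291.9  33. ]
 [440.8 300.6  33. ]
 [473.7 209.   33. ]
 [443.3 198.   33. ]] [443.52639802 249.89127464  33.        ] [25.91998761 97.35571322 32.27881754]
[440.53306133 310.35987788 340.69365372] [440.81319901 246.34563732  33.        ] [439.86198003 239.64868096 200.17697773] [array([ 0.65,  0.05, 11.28])]
```

Request:
send_rows --angular '[[0, 0, 0], [0, 0, 0], [0, 0, 0], [0, 0, 0], [0, 0, 0], [0, 0, 0], [0, 0, 0], [0, 0, 0], [0, 0, 0], [0, 0, 0], [0, 0, 0], [0, 0, 0]]' --travel '[[0.7, 0.1, 0.5], [0.7, 0.1, 2], [0.7, 0.1, 4], [0.7, 0.1, 6.5], [0.7, 0.1, 8.6], [0.7, 0.1, 10.2], [0.7, 0.1, 11], [0.7, 0.1, 11.2], [0.7, 0.1, 11.2], [0.7, 0.1, 11.2], [0.7, 0.1, 11.2], [0.7, 0.1, 11.2]]' --jaw '[0, 0, 0, 0, 0, 0, 0, 0, 0, 0, 0, 0]'

```text
t: 12.05
position: [441.2, 247.1, 88.9]
tcp_rot: [0.707, 0.707, 0.0, 0.0]
contact_force: [0.6, -0.5, 0.2]
grip_width: 0.4
gripper_force: 0.0
```

Run:
```python
from h import *
st,w=wrist("pics/w4.png");print(st["t"],st["position"],proj(w,[[440.8,246.3,33]]))
```

```text
12.05 [441.16158353 247.10362564  88.93548686] [[310.80034305 275.6925418 ]]
```

View pics/w4.png

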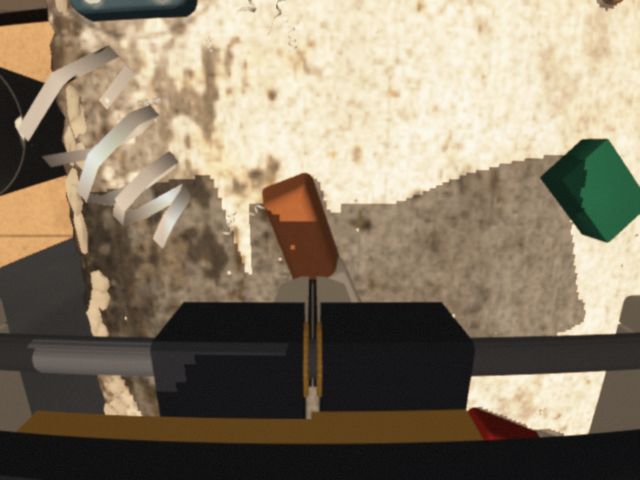

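The bar's end edge is at about (265,188) to (310,174). From it I can step half the bar's length to check the centre.

Run:
```python
from h import *
st,w=wrist();P=ray(w,[(265,188),(310,174)],33);e=P.mean(0);print(P.round(1),e+50*np.array([.31,-.95,0]),st["position"])
```

```text
[[416.7 295.2  33. ]
 [440.4 302.4  33. ]] [444.06446588 251.32118168  33.        ] [441.1050822  247.11887439  88.85916796]
```

Within about 3 mm, so I'll hold here and then travel raised to the red bar.

Request:
send_rows --angular '[[0, 0, 0], [0, 0, 0], [0, 0, 0], [0, 0, 0], [0, 0, 0], [0, 0, 0], [0, 0, 0], [0, 0, 0], [0, 0, 0], [0, 0, 0], [0, 0, 0], [0, 0, 0]]' --travel '[[0, 0, 0], [0, 0, 0], [0, 0, 0], [0, 0, 0], [0, 0, 0], [0, 0, 0], [0, 0, 0], [0, 0, 0], [0, 0, 0], [0, 0, 0], [0, 0, 0], [0, 0, 0]]' --jaw '[0, 0, 0, 0, 0, 0, 0, 0, 0, 0, 0, 0]'

```text
t: 13.65
position: [441.0, 247.1, 88.6]
tcp_rot: [0.707, 0.707, -0.0, -0.0]
contact_force: [-0.9, 0.2, -0.1]
grip_width: 0.6
gripper_force: 0.0
```

Request:
send_rows --angular '[[0, 0, 0], [0, 0, 0], [0, 0, 0], [0, 0, 0], [0, 0, 0], [0, 0, 0], [0, 0, 0], [0, 0, 0], [0, 0, 0], [0, 0, 0], [0, 0, 0], [0, 0, 0]]' --travel '[[0, 0, 0], [0, 0, 0], [0, 0, 0], [0, 0, 0], [0, 0, 0], [0, 0, 0], [0, 0, 0], [0, 0, 0], [0, 0, 0], [0, 0, 0], [0, 0, 0], [0, 0, 0]]' --jaw '[0, 0, 0, 0, 0, 0, 0, 0, 0, 0, 0, 0]'

```text
t: 15.15
position: [441.0, 247.1, 88.6]
tcp_rot: [0.707, 0.707, -0.0, 0.0]
contact_force: [0.0, 1.1, -0.3]
grip_width: 0.5
gripper_force: 0.0
```

Request:
send_rows --angular '[[0, 0, 0], [0, 0, 0], [0, 0, 0], [0, 0, 0], [0, 0, 0], [0, 0, 0], [0, 0, 0], [0, 0, 0], [0, 0, 0], [0, 0, 0], [0, 0, 0], [0, 0, 0]]' --travel '[[0, 0, -1], [0, 0, -3], [0, 0, -6], [0, 0, -10], [0, 0, -13.5], [-1, 1, -15.5], [-3.5, 3.5, -15.5], [-7, 7, -15.5], [-10.5, 10.5, -15.5], [-13.5, 13.6, -15.5], [-15.3, 15.4, -15.5], [-15.3, 15.4, -15.5]]' --jaw '[0, 0, 0, 0, 0, 0, 0, 0, 0, 0, 0, 0]'

```text
t: 16.65
position: [596.0, 92.6, 243.8]
tcp_rot: [0.708, 0.706, 0.0, 0.0]
contact_force: [0.2, 1.1, 0.5]
grip_width: 0.2
gripper_force: 0.0
```

Request:
send_rows --angular '[[0, 0, 0], [0, 0, 0], [0, 0, 0], [0, 0, 0], [0, 0, 0], [0, 0, 0]]' --travel '[[0, 0, 0.5], [0, 0, 2], [0, 0, 3.5], [0, 0, 4.3], [0, 0, 4.3], [0, 0, 4.3]]' --jaw '[0, 0, 0, 0, 0, 0]'

```text
t: 17.4
position: [595.3, 94.1, 201.0]
tcp_rot: [0.707, 0.707, 0.0, 0.0]
contact_force: [0.4, -0.8, 0.2]
grip_width: 0.8
gripper_force: 0.0
```

Run:
```python
from h import *
st,w=wrist("pics/w5.png");print(st["t"],st["position"],proj(w,[[595,94,32]]))
```

```text
17.4 [595.2869218   94.14019388 200.96266244] [[311.28912173 229.35346277]]
```

View pics/w5.png

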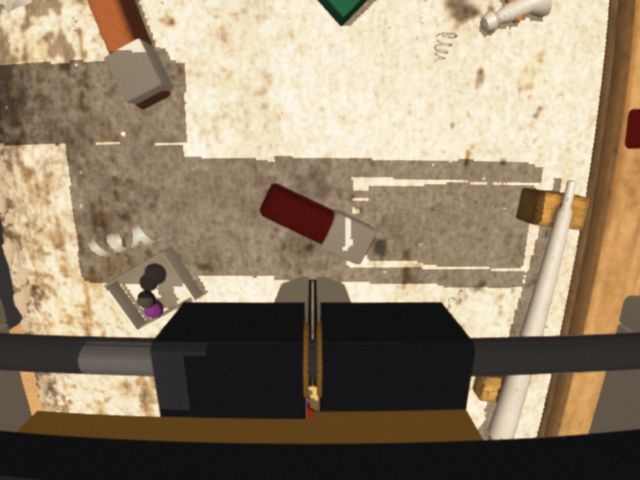

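The red bar's corners are near (275,184), (376,231), (363,263) and (262,212), so its centre is near (319,223).

Run:
```python
from h import *
st,w=wrist();P=ray(w,[(275,184),(376,231),(363,263),(262,212)],32);print(P.round(1),P.mean(0),np.linalg.norm(np.diff(P,axis=0),axis=1))
m=(P.mean(0)+[592.8,91,32])/2;print(m,st["position"],plan(m[0],m[1],87))
```

```text
[[565.2 132.4  32. ]
 [650.4  92.4  32. ]
 [640.3  63.8  32. ]
 [553.7 108.9  32. ]] [602.3871894   99.38539668  32.        ] [94.14607247 30.42316754 97.69111107]
[597.5935947   95.19269834  32.        ] [595.3883855   94.08463966 201.14110727] [array([ 0.11,  0.21, 11.42])]
```

Request:
send_rows --angular '[[0, 0, 0], [0, 0, 0], [0, 0, 0], [0, 0, 0], [0, 0, 0], [0, 0, 0], [0, 0, 0], [0, 0, 0], [0, 0, 0], [0, 0, 0], [0, 0, 0], [0, 0, 0]]' --travel '[[0.2, 0.3, 0.5], [0.2, 0.3, 2], [0.2, 0.3, 4], [0.2, 0.3, 6.5], [0.2, 0.3, 8.6], [0.2, 0.3, 10.2], [0.2, 0.3, 11], [0.2, 0.3, 11.4], [0.2, 0.3, 11.4], [0.2, 0.3, 11.4], [0.2, 0.3, 11.4], [0.2, 0.3, 11.4]]' --jaw '[0, 0, 0, 0, 0, 0, 0, 0, 0, 0, 0, 0]'

```text
t: 19.0
position: [598.2, 96.1, 87.0]
tcp_rot: [0.707, 0.707, 0.0, 0.0]
contact_force: [-0.4, 1.0, -0.5]
grip_width: 0.4
gripper_force: 0.0
```

Run:
```python
from h import *
st,w=wrist("pics/w6.png");print(st["t"],st["position"],proj(w,[[598.5,96.5,32]]))
```

```text
19.0 [598.19670311  96.07873588  87.00607244] [[311.98392351 274.17357965]]
```

View pics/w6.png

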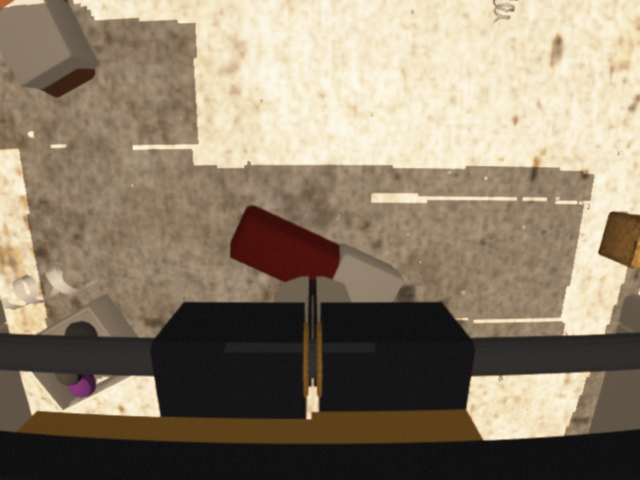

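The bar's upper edge runs from (252,207) to (402,275), putting its centre at about (316,264), so a nudge of 2–3 mm towards +y before the final hold.

Request:
send_rows --angular '[[0, 0, 0], [0, 0, 0], [0, 0, 0], [0, 0, 0], [0, 0, 0], [0, 0, 0], [0, 0, 0], [0, 0, 0], [0, 0, 0], [0, 0, 0], [0, 0, 0], [0, 0, 0]]' --travel '[[0.2, 0.1, 0], [0.2, 0.1, 0], [0.2, 0.1, 0], [0.2, 0.1, 0], [0.2, 0.1, 0], [0.2, 0.1, 0], [0.2, 0.1, 0], [0.2, 0.1, 0], [0.2, 0.1, 0], [0.2, 0.1, 0], [0.2, 0.1, 0], [0.2, 0.1, 0]]' --jaw '[0, 0, 0, 0, 0, 0, 0, 0, 0, 0, 0, 0]'

```text
t: 20.55
position: [599.0, 98.1, 86.7]
tcp_rot: [0.707, 0.707, 0.0, 0.0]
contact_force: [-0.7, -0.9, 0.4]
grip_width: 0.2
gripper_force: 0.0
```

Request:
send_rows --angular '[[0, 0, 0], [0, 0, 0], [0, 0, 0], [0, 0, 0], [0, 0, 0], [0, 0, 0], [0, 0, 0], [0, 0, 0], [0, 0, 0], [0, 0, 0], [0, 0, 0], [0, 0, 0]]' --travel '[[0, 0, 0], [0, 0, 0], [0, 0, 0], [0, 0, 0], [0, 0, 0], [0, 0, 0], [0, 0, 0], [0, 0, 0], [0, 0, 0], [0, 0, 0], [0, 0, 0], [0, 0, 0]]' --jaw '[0, 0, 0, 0, 0, 0, 0, 0, 0, 0, 0, 0]'

```text
t: 22.05
position: [599.0, 98.1, 86.7]
tcp_rot: [0.707, 0.707, -0.0, -0.0]
contact_force: [-0.1, -0.2, 0.6]
grip_width: 0.6
gripper_force: 0.0
```

Run:
```python
from h import *
st=get_state();print(st["t"],st["position"]);print(finish_job())
```

```text
22.05 [599.01237399  98.07291871  86.65036296]
the job is handed in; nothing more can be done
None
```

I pointed at the tray, then the brown bar, then the red bar, holding still over two seconds at each with the closed fingertips about 3 cm above (centring good to about 5 mm by the cameras), felt no contact, and handed in at 22 s still pointing at the red bar.

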